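# Trip the child lock of a coffee pod drawer with its release pin

## Robot

A 6-joint arm with a two-finger parallel gripper is mounted at the origin on a cart in front of the work surface, level with it; the furniture and walls round the work are solid. World frame = base frame: x ahead of the robot, y to its left, z up, the work surface at z = 0. Lengths are in m, angles in rad, forces in N, time in s.
With the tool pointing down it reaches from about 0.4 to 0.925 m from the base axis. Payload 12.5 kg.
Tool frame: the origin (TCP) lies at the very end of the fingers, on their centre line; the grasp point (between the pads) lies 19 mm behind it; z points along the fingers, y is the line along which they close (so a half turn about z gives the same grasp; the last joint's range is limited). The gripper opens to 95 mm and grips with 3 to 60 N. Pads are 20 mm wide; open, the fingers measure 119 mm over their backs; the gripper's body (75 mm by 180 mm) begins 59 mm behind the grasp point.
Start: joints at [-1.217, 0.491, 1.559, -0, 1.092, -0.106], TCP at [0.277, -0.56, 0.215] pointing down, gripper open.
Joint ranges: [-3.1, 3.1], [-0.84, 2.19], [0.05, 2.79], [-1.13, 4.28], [0.06, 2.93], [-2.69, 2.69]. Speed limits (rad/s): [2.22, 2.22, 2.79, 3.14, 3.14, 3.14].

## Interface

Orientations are given as a rotation vector (axis times angle).
In Python, from plant import telemetry, snapshot, robot, boxes_of, mark_of gives the robot as it stands. The module is installed in compiled form; this text tells all that it offers.
- The arm moves only by the shell command python3 -m inch FILE [OPENING], which reads ROWS from the file FILE. ROWS is a JSON list of rows, 1 to 20 of them, each an object with the fields trans (a list: dx, dy, dz in shares of the most that a row can go, 1 being 50 mm), r (a list: a rotation vector rx, ry, rz in a scale on which 1.0 is pi rad); a field left out counts as zero; each row shifts and turns the commanded pose from where the row before left it, along the tool's axes as they then stand; what a row does not reach is not made up. A row lasts 1/10 s, in which the tool goes at most 0.05 m and 0.15 rad, less where a joint would pass 70% of its speed; a pose out of reach is approached as far as the arm can. OPENING is the opening from 0.0 (shut) to 1.0 (fully open), set as the command begins (- or left out keeps the last). The fingers move at their own pace and stop on an object; the grip force is fixed at half the most. Time passes only in rows, so rows that do not move let the fingers close. It prints the time, the measured TCP pose, the force, the opening and the grip force at its end. Input that does not fit is refused with a message, and nothing moves.
- telemetry.get_state(): the state, without advancing time (a new reading comes with each control period).
- snapshot(name): name is "scene" or "top"; returns a dict with "pixels" (480x640x3 uint8, blue, green, red), "z_map" (480x640 float32, m along the optical axis (not along the pixel's ray), 0 where there is no reading), "K" (3x3 intrinsics, pixels), "D" ([k1, k2, p1, p2, k3] as OpenCV has them; the pictures are not rectified), "position" and "rotation" of the camera in the world. Camera axes: x right, y up, looking along -z (the intrinsics and any distortion apply to the point x, -y, -z); pixel columns grow to the right and rows downward; lengths in m; the calibration is good to about 2 mm. A picture is of the moment at which its call begins.
- robot.close_job(): hands the job in; it is judged then, once.
Trained networks look in a picture, given as the dict that the camera call returned (one of the last four; its "shot" number tells which), for a name from the list of things; names that differ only in an ending like _2 or _b are one class to them, and where a whole thing is asked for, a point or a joint stands for the part that bears it (a point fixed in the world has none). Each returns a list of dicts, best first, with "conf" (0 to 1); they miss things now and then, are a little off and sometimes report something else, mostly with a low value. They report only what shows in the picture. A call takes as long as a camera call. They do not tell look-alikes from the thing itself.
- boxes_of(picture, label): "extent" ([left, top, width, height] in pixels, round what is visible of it).
- mark_of(picture, label): "location" ([column, row] in pixels: a listed point, or the origin of a listed thing).
The state is a dict: "clock": time; "joints": joint angles; "joint_vel": joint speeds; "effort": joint torques, N m; "eef_pos": TCP position; "ee_rot": TCP orientation; "contact_force": force on the tool from outside, world axes, zero at the start; "moment": the same for the moment, N m; "opening": opening from 0.0 (shut) to 1.0 (fully open); "gripper_force": force on a finger pad.
Only numpy, scipy, OpenCV 4.12 (cv2) and the standard library are available. Lean on these libraries where they do the work, as an engineer would, in place of code of your own. Each camera call takes 0.05 s, during which the arm holds its last target. There are 200 camera calls.

## Task

The coffee pod drawer is held shut by a child lock: take the release pin from its wooden stand, push its thin end down through the slot in the top of the box, feel for the hidden sprung latch under the slot and press it, with the pin still in the slot while the drawer springs ajar, never bearing on the box with the pin harder than 25 N. Then pull the drawer all the way out by its bar handle, and see that the pin ends standing fully seated in its stand again. Do not knock the mug or the spice jars about.

Things in the scene. Friction and masses are not known exactly. Their poses are not given: they have to be found in the camera images.
- pod_box: grey coffee pod box fixed to the worktop, 150 deep (x) x 170 wide (y) x 80 high mm, with the drawer in its front. Origin at the centre of its underside, x to its back, y to its left, z up; its front faces -x
- slot_floor (a point): point 18 mm below the centre of the slot, at the level of a hidden rigid floor. The floor has one gap 15 mm long (along y), the full width of the slot; its centre lies up to 15 mm to either side of this point, different each time and not to be seen. In the gap sits the black sprung latch pad. Pressing the floor is rigid; axes as the box
- latch_level (a point): point 22 mm below the centre of the slot, at the level of the resting latch pad's top (4 mm below the rigid floor); the pad itself lies in the floor's gap, up to 15 mm along y from here. It moves straight down: about 4 N starts it, it trips 6 to 6.5 mm down at about 8.5 N, rigid stop 10 mm down at about 11 N
- slot (a point): centre of the slot in the top of the pod box, at the level of the top surface, 20 mm in front of the box's centre; the top plate is 6 mm thick. Slot 46 mm long along the box's y, 11 mm wide along its x, with a dark steel trim, axes as the box
- drawer_handle (a point): middle of the drawer's steel bar handle: a round bar 10 mm thick and 90 mm long, along the box's y, 42 mm in front of the wooden drawer front, 52 mm above the worktop (28 mm below the top of the box); moves with the drawer, axes as the box
- pod_drawer (a joint): how far the drawer is out, m: 0 locked shut, springs by itself to about 0.02 when the latch is tripped, 0.08 fully out (hard stop). Slides towards the box's -x, weighs about 0.9 kg with its pods, light friction of about 1 to 2 N, stays where it is left; while locked it cannot be pulled
- pin_stand: fixed wooden block 70 x 70 x 58 mm high with an upright hole 10 mm wide in the middle of its top for the release pin. Origin at the centre of its underside. It stands to the left or to the right of the box
- pin: release pin, about 70 g, in its stand. Origin at its tip, z up along it. Steel shaft 6 mm thick, 52 mm long from the tip; steel collar 22 mm wide, 4 mm thick, resting on the stand (seated tip 6 mm above the worktop); red square handle 16 x 16 mm from 56 to 112 mm above the tip, faces along the pin's x and y; small steel button on top to 114.5 mm
- mug_a: loose off-white mug 86 x 118 x 84 mm high, origin under its middle; it stands across the box from the pin's stand
- spice_a: loose glass spice jar with cork and reddish spice, 43 wide, 90 mm high, origin under its middle
- spice_b: loose glass spice jar with cork and green spice, 43 wide, 90 mm high, origin under its middle
Things that resemble listed ones, but are neither listed nor needed, are in the scene too. Leave any green look-alike of the pin alone. What is shaped like the pin_stand but red is not meant.

How it is judged:
On the way, in this order (a step that is already met when the one before it is completed fails the run):
1. the pin, through the slot, trips the latch: the drawer springs out while the pin's tip is inside the box (value of joint pod_drawer above 0.006 m and z of pin in the frame of slot below -0.015 m and x of pin in the frame of slot between -0.01 and 0.01 m and y of pin in the frame of slot between -0.025 and 0.025 m), for 0.02 s.
2. the drawer is pulled all the way out (value of joint pod_drawer above 0.073 m), for 0.1 s.
At the end, for the whole second after the job is handed in: The drawer is out to its stop (more than 73 of 80 mm) and the pin stands in its stand, collar on the block (tip within 4 mm of its seated height and 6 mm of the stand's axis, tilted less than 0.12 rad), at rest and released (value of joint pod_drawer above 0.073 m and linear speed of pin below 0.02 m/s and horizontal distance between pin and pin_stand below 0.006 m and height (world z) of pin below 0.01 m and angle between pin's own z axis and vertical below 0.12 rad); the robot touches nothing.
It fails at once if the pin bears on the pod box with more than 25 N (contact force between pin and pod_box above 25 N).
It fails at once if the mug is moved more than 25 mm or tipped over (distance of mug_a from where it was at the start of the episode above 0.025 m or angle between mug_a's own z axis and vertical above 0.5 rad).
It fails at once if the reddish spice jar is moved more than 25 mm or tipped over (distance of spice_a from where it was at the start of the episode above 0.025 m or angle between spice_a's own z axis and vertical above 0.5 rad).
It fails at once if the green spice jar is moved more than 25 mm or tipped over (distance of spice_b from where it was at the start of the episode above 0.025 m or angle between spice_b's own z axis and vertical above 0.5 rad).
It also fails if it takes over 64 s, if anything falls off the work surface, if the arm or the gripper's body presses on something with over 40 N, if the wrist force passes 120 N, or if a joint passes its speed limit or range.

## Working session

There is one attempt and no reset: what is moved stays moved. The work goes in short steps, Python scripts to look and compute and a shell command to move; the robot and the scene stay as the last step left them, time stands still between calls to the robot, and variables do not carry over. Pictures are saved under pics/ and viewed, at most 10 in all, crops included, and the job is handed in when it is done.

```bash
mkdir -p pics; cat > h.py <<'E'
import numpy as np, cv2
from plant import telemetry, snapshot, robot, boxes_of, mark_of
from scipy.spatial.transform import Rotation as R
def rot(p):
    r=np.array(p["rotation"],float)
    return r if r.shape==(3,3) else (R.from_rotvec(r).as_matrix() if r.size==3 else R.from_quat(r).as_matrix())
def ray(p,uv):
    u=cv2.undistortPoints(np.array([[uv]],float),np.array(p["K"]),np.array(p["D"]))[0,0]
    return np.array([u[0],-u[1],-1.])
def at_z(p,uv,z):
    d=rot(p)@ray(p,uv); c=np.array(p["position"]); return c+d*(z-c[2])/d[2]
def at_d(p,uv):
    c,r=int(round(uv[0])),int(round(uv[1])); w=p["z_map"][max(r-1,0):r+2,max(c-1,0):c+2]; w=w[w>0]
    return np.array(p["position"])+rot(p)@(ray(p,uv)*np.median(w)) if w.size else None
def cloud(p):
    v,u=np.mgrid[0:480,0:640]; uv=np.stack([u,v],-1).reshape(-1,1,2).astype(float)
    n=cv2.undistortPoints(uv,np.array(p["K"]),np.array(p["D"]))[:,0]
    d=np.c_[n[:,0],-n[:,1],-np.ones(len(n))]*p["z_map"].reshape(-1,1)
    return (d@rot(p).T+np.array(p["position"])).reshape(480,640,3)
E
cat > a.py <<'E'
from h import *
np.set_printoptions(precision=4,suppress=True)
for n in("scene","top"):
    p=snapshot(n); cv2.imwrite(f"pics/{n}1.png",p["pixels"]); print(n,p["position"],np.array(p["rotation"]).shape)
    for l in("pod_box","slot","drawer_handle","pin_stand","pin","mug_a","spice_a"):
        for m in mark_of(p,l)[:3]:
            print(l,round(m["conf"],2),np.round(m["location"]),at_d(p,m["location"]))
s=telemetry.get_state();print(s["eef_pos"],s["ee_rot"],s["contact_force"],s["opening"],s["clock"])
E
python3 a.py
```

```text
scene [-0.1506  0.7981  0.6035] (3,)
pod_box 0.91 [278. 258.] [0.5853 0.0796 0.0521]
slot 0.75 [283. 229.] [0.6395 0.0082 0.0777]
drawer_handle 0.63 [309. 260.] [0.5298 0.0401 0.0504]
pin_stand 0.97 [292. 330.] [0.4013 0.2278 0.029 ]
pin_stand 0.74 [230. 357.] [0.4191 0.3566 0.0326]
mug_a 0.93 [414. 232.] [ 0.4778 -0.3075  0.014 ]
spice_a 0.81 [370. 215.] [ 0.6379 -0.3305  0.0072]
top [ 0.3837 -0.0158  1.3239] (3,)
pod_box 0.8 [307. 207.] [0.6481 0.0139 0.0788]
slot 0.66 [304. 214.] [0.6293 0.0207 0.0794]
drawer_handle 0.86 [298. 253.] [0.5337 0.0385 0.0565]
pin_stand 0.82 [187. 286.] [0.4519 0.3195 0.0551]
pin_stand 0.78 [237. 294.] [0.4301 0.1901 0.0562]
pin 0.63 [184. 283.] [0.458  0.3243 0.0598]
pin 0.62 [186. 250.] [0.549  0.3395 0.0012]
pin 0.38 [439. 270.] [ 0.4933 -0.3297  0.0081]
mug_a 0.66 [437. 268.] [ 0.4979 -0.3256  0.0074]
spice_a 0.89 [204. 190.] [0.699  0.2799 0.0609]
spice_a 0.71 [443. 210.] [ 0.6399 -0.333   0.0666]
[ 0.2774 -0.5601  0.2147] [3.0588 0.7159 0.    ] [ 0.0672 -0.5288 -0.3411] 1.0016115725837 0.8
```

View pics/scene1.png

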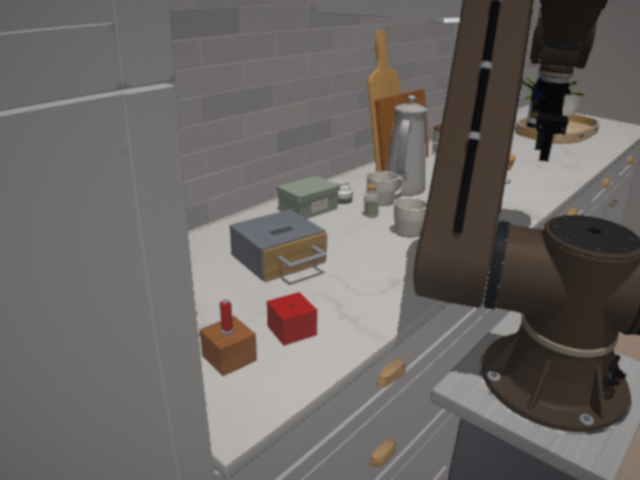

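View pics/top1.png

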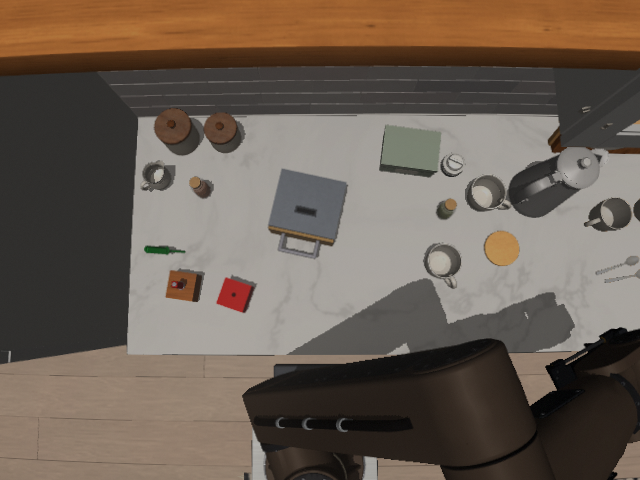

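The wooden stand with the red pin is at top-view (184,286). The red decoy stand is at (236,294), and the green decoy pin lies at (165,250). The box slot is at (306,211) and the handle bar at (299,254). The jars are at (200,187) and (446,208), the mug at (443,262). Next I fit geometry from depth and colour.

```bash
cat > b.py <<'E'
from h import *
np.set_printoptions(precision=4,suppress=True)
p=snapshot("top"); im=p["pixels"]; C=cloud(p); z=C[...,2]
def fit(name,mask,zz):
    n,l,st,ce=cv2.connectedComponentsWithStats(mask.astype(np.uint8))
    k=1+np.argmax(st[1:,4]); m=l==k; v,u=np.nonzero(m)
    P=np.array([at_z(p,(a,b),zz) for a,b in zip(u,v)])[:,:2]
    r=cv2.minAreaRect((P*1000).astype(np.float32)); print(name,m.sum(),'z',np.median(z[m]),'ctr',np.array(r[0])/1000,'size',r[1],'ang',r[2],'mean',P.mean(0)); return m
def win(x,y,w,h):
    m=np.zeros((480,640),bool); m[y:y+h,x:x+w]=1; return m
fit('boxtop',win(260,160,100,95)&(abs(z-.08)<.008),.08)
sl=im.max(2)<45
fit('slot',win(285,200,40,22)&(im.max(2)<60),.08)
fit('handle',win(270,230,60,35)&(abs(z-.054)<.012)&((im.max(2).astype(int)-im.min(2))<25),.055)
fit('stand',win(155,260,55,50)&(abs(z-.058)<.008),.058)
b,g,r=[im[...,i].astype(int) for i in range(3)]
fit('pinred',win(155,260,55,50)&(r>90)&(g<50)&(b<70),.118)
fit('pintop',win(155,260,55,50)&(z>.095),.118)
print(z[276:294,172:190].round(3))
def crop(x,y,w,h,s):return cv2.resize(im[y:y+h,x:x+w],(w*s,h*s),interpolation=cv2.INTER_CUBIC)
a=crop(160,262,50,50,8);c=crop(265,165,90,100,6)
o=np.zeros((600,400),np.uint8); 
canvas=np.zeros((600,800,3),np.uint8);canvas[:400,:400]=a;canvas[:,400:]=cv2.resize(c,(400,600))[:, :400];cv2.imwrite('pics/crop1.png',canvas)
E
python3 b.py
```

```text
boxtop 4073 z 0.07978459312908703 ctr [0.6519 0.0153] size (170.1281280517578, 160.17942810058594) ang 77.16998291015625 mean [0.652 0.015]
slot 111 z 0.06451030478217423 ctr [0.6382 0.0175] size (48.88294219970703, 14.893296241760254) ang 75.3316879272461 mean [0.6384 0.0176]
handle 293 z 0.05593439341022921 ctr [0.5534 0.0393] size (154.15911865234375, 48.921932220458984) ang 77.14628601074219 mean [0.5495 0.0379]
stand 695 z 0.05821164349810459 ctr [0.4532 0.3339] size (73.14495849609375, 70.43720245361328) ang 81.9020004272461 mean [0.4531 0.3319]
pinred 11 z 0.11485630005492564 ctr [0.4481 0.3354] size (12.416953086853027, 4.813621997833252) ang 89.98445892333984 mean [0.4474 0.3348]
pintop 58 z 0.11675534911477825 ctr [0.4529 0.3318] size (19.925514221191406, 14.455621719360352) ang 89.99559020996094 mean [0.4528 0.332 ]
[[0.054 0.058 0.061 0.061 0.055 0.056 0.059 0.06  0.054 0.058 0.057 0.057
  0.062 0.056 0.059 0.058 0.057 0.056]
 [0.06  0.058 0.056 0.055 0.058 0.057 0.061 0.059 0.06  0.06  0.063 0.055
  0.06  0.061 0.057 0.064 0.056 0.055]
 [0.056 0.063 0.06  0.06  0.057 0.0
[... 1071 characters left out ...]
56 0.059 0.062 0.057]
 [0.056 0.057 0.057 0.06  0.056 0.066 0.073 0.081 0.074 0.074 0.063 0.066
  0.058 0.063 0.061 0.06  0.056 0.061]
 [0.059 0.057 0.062 0.055 0.056 0.06  0.059 0.063 0.062 0.059 0.059 0.055
  0.058 0.06  0.06  0.058 0.057 0.058]
 [0.057 0.056 0.059 0.059 0.057 0.059 0.059 0.06  0.058 0.057 0.056 0.055
  0.063 0.056 0.057 0.06  0.058 0.058]
 [0.057 0.064 0.057 0.061 0.059 0.063 0.053 0.06  0.056 0.06  0.054 0.055
  0.056 0.058 0.058 0.058 0.058 0.057]
 [0.058 0.056 0.058 0.059 0.06  0.055 0.056 0.057 0.057 0.061 0.057 0.059
  0.058 0.062 0.057 0.06  0.055 0.058]
 [0.06  0.053 0.058 0.06  0.06  0.058 0.058 0.056 0.055 0.054 0.06  0.059
  0.058 0.055 0.057 0.061 0.057 0.061]]
```

View pics/crop1.png

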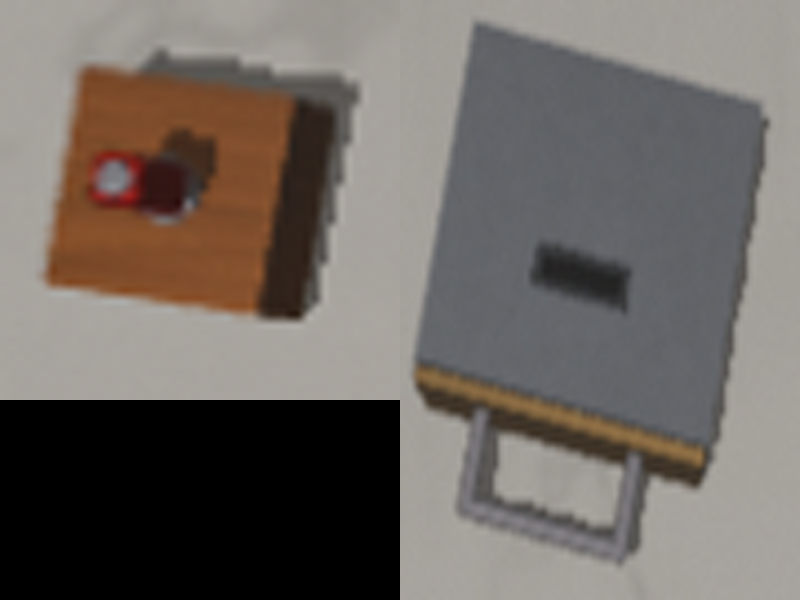

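```bash
cat >> h.py <<'E'
np.set_printoptions(precision=4,suppress=True)
def go(target,yaw=None):
    s=telemetry.get_state(); M=R.from_rotvec(s["ee_rot"]).as_matrix(); d=M.T@(np.array(target)-s["eef_pos"])
    y=np.degrees(np.arctan2(M[1,1],M[0,1])); print('t',round(s["clock"],2),'tcp',np.array(s["eef_pos"]),'yaw_y',y.round(2),'tool d',d,'rz',None if yaw is None else round(-np.radians(yaw-y),4),'tilt',M[:,2])
    print('F',np.array(s["contact_force"]),'open',s["opening"],s["gripper_force"])
E
cat > c.py <<'E'
from h import *
p=snapshot("top"); im=p["pixels"].astype(int); q=snapshot("scene"); jm=q["pixels"].astype(int)
# button: grey light pixels near (174,284)
w=im[278:290,168:180]; sat=w.max(2)-w.min(2); m=(sat<60)&(w.max(2)>110); v,u=np.nonzero(m); print('button',u.mean()+168,v.mean()+278,m.sum(), at_z(p,(u.mean()+168,v.mean()+278),.1205))
w=im[276:294,166:186]; m=(w[...,2]>1.8*w[...,1]+30)&(w[...,1]<60); print(m.astype(int)) 
# slot in scene
w=jm[220:240,265:300]; print(w.max(2).min()); m=w.max(2)<60; v,u=np.nonzero(m); print('slot scene',m.sum(),at_z(q,(u.mean()+265,v.mean()+220),.08))
C=cloud(q); z=C[...,2]
# red pin in scene
w=jm[290:340,212:242]; m=(w[...,2]>110)&(w[...,1]<60); v,u=np.nonzero(m); print(u.min()+212,u.max()+212,v.min()+290,v.max()+290)
k=v<v.min()+3; print('pin top scene',at_z(q,(u[k].mean()+212,v.min()+290),.118))
mid=(u.mean()+212,v.mean()+290); print('mid z.09',at_z(q,mid,.09),at_d(q,mid))
K=(abs(z-.058)<.005)&(C[...,1]>.28)&(C[...,1]<.4)&(C[...,0]<.52); P=C[K][:,:2]; print('stand scene',K.sum(),P.mean(0),cv2.minAreaRect((P*1000).astype(np.float32)))
K=(abs(z-.08)<.004)&(C[...,1]>-.1)&(C[...,1]<.13)&(C[...,0]<.8)&(C[...,0]>.54); P=C[K][:,:2]; print('box scene',K.sum(),P.mean(0),cv2.minAreaRect((P*1000).astype(np.float32)))
go([.55,-.1,.23],-4)
E
python3 c.py
```

```text
button 173.1 283.4 20 [0.4542 0.3358 0.1205]
[[0 0 0 0 0 0 0 0 0 0 0 0 0 0 0 0 0 0 0 0]
 [0 0 0 0 0 0 0 0 0 0 0 0 0 0 0 0 0 0 0 0]
 [0 0 0 0 0 0 0 0 0 0 0 0 0 0 0 0 0 0 0 0]
 [0 0 0 0 0 0 0 0 0 0 0 0 0 0 0 0 0 0 0 0]
 [0 0 0 0 0 0 0 0 0 0 0 0 0 0 0 0 0 0 0 0]
 [0 0 0 0 0 0 1 1 1 1 1 0 0 0 0 0 0 0 0 0]
 [0 0 0 0 0 0 1 0 0 0 1 1 0 0 0 0 0 0 0 0]
 [0 0 0 0 0 0 0 0 0 0 0 1 0 0 0 0 0 0 0 0]
 [0 0 0 0 0 0 0 0 0 0 0 1 0 0 0 0 0 0 0 0]
 [0 0 0 0 0 0 0 0 0 0 1 1 0 0 0 0 0 0 0 0]
 [0 0 0 0 0 1 1 0 0 1 1 1 0 0 0 0 0 0 0 0]
 [0 0 0 0 0 0 0 1 1 1 1 0 0 0 0 0 0 0 0 0]
 [0 0 0 0 0 0 0 0 0 0 0 0 0 0 0 0 0 0 0 0]
 [0 0 0 0 0 0 0 0 0 0 0 0 0 0 0 0 0 0 0 0]
 [0 0 0 0 0 0 0 0 0 0 0 0 0 0 0 0 0 0 0 0]
 [0 0 0 0 0 0 0 0 0 0 0 0 0 0 0 0 0 0 0 0]
 [0 0 0 0 0 0 0 0 0 0 0 0 0 0 0 0 0 0 0 0]
 [0 0 0 0 0 0 0 0 0 0 0 0 0 0 0 0 0 0 0 0]]
75
slot scene 0 [nan nan nan]
221 232 303 330
pin top scene [0.4475 0.3371 0.118 ]
mid z.09 [0.4496 0.3353 0.09  ] [0.4453 0.3387 0.0937]
stand scene 934 [0.4463 0.339 ] ((451.17535400390625, 334.4194030761719), (71.98670959472656, 73.31648254394531), 80.4634780883789)
box scene 2258 [0.6479 0.0193] ((651.6373291015625, 13.618812561035156), (174.07937622070312, 167.36318969726562), 76.55794525146484)
t 0.95 tcp [ 0.2774 -0.5601  0.2147] yaw_y -63.66 tool d [ 0.4485 -0.2913 -0.0154] rz -1.0412 tilt [ 0.     -0.0001 -1.    ]
F [ 0.0726  0.9221 -0.1155] open 0.9976202305216305 0.0c.py:7: RuntimeWarning: Mean of empty slice.
  w=jm[220:240,265:300]; print(w.max(2).min()); m=w.max(2)<60; v,u=np.nonzero(m); print('slot scene',m.sum(),at_z(q,(u.mean()+265,v.mean()+220),.08))
  ret = ret.dtype.type(ret / rcount)
```

The rows are not in the units I measure in: shifts go in shares of 50 mm and turns go in shares of pi rad. I convert before sending: 0.041 m is 0.82, -0.0265 m is -0.53, -0.139 rad / 3.1416 = -0.0442.

```bash
echo '[{"trans": [0.82, -0.53, 0]}, {"trans": [0.82, -0.53, 0]}, {"trans": [0.82, -0.53, 0]}, {"trans": [0.82, -0.53, 0]}, {"trans": [0.82, -0.53, 0]}, {"trans": [0.82, -0.53, 0]}, {"trans": [0.82, -0.53, 0]}, {"trans": [0.82, -0.53, 0]}, {"trans": [0.82, -0.53, 0]}, {"trans": [0.82, -0.53, 0]}, {"trans": [0.82, -0.53, 0]}, {"r": [0, 0, -0.0442]}, {"r": [0, 0, -0.0442]}, {"r": [0, 0, -0.0442]}, {"r": [0, 0, -0.0442]}, {"r": [0, 0, -0.0442]}, {"r": [0, 0, -0.0442]}, {"r": [0, 0, -0.0442]}]' > mv.in && python3 -m inch mv.in 1.0; python3 -c "
from h import *
go([.453,.334,.20],-8)"
```

```text
clock: 2.75
eef_pos: [0.5522, -0.0987, 0.2147]
ee_rot: [2.363, 2.07, 0.0]
contact_force: [0.5, -0.4, -0.1]
opening: 1.001
gripper_force: 0.0
t 2.75 tcp [ 0.5522 -0.0987  0.2147] yaw_y -7.58 tool d [ 0.4158 -0.1554  0.0146] rz 0.0073 tilt [ 0.0001 -0.0001 -1.    ]
F [ 0.4944 -0.4453 -0.0503] open 1.0011395697757488 0.0
```

To row units: 0.0416 m is 0.832, -0.0155 m is -0.31, 0.0073 rad / 3.1416 = 0.0023.

```bash
echo '[{"trans": [0.832, -0.31, 0.03], "r": [0, 0, 0.0023]}, {"trans": [0.832, -0.31, 0.03]}, {"trans": [0.832, -0.31, 0.03]}, {"trans": [0.832, -0.31, 0.03]}, {"trans": [0.832, -0.31, 0.03]}, {"trans": [0.832, -0.31, 0.03]}, {"trans": [0.832, -0.31, 0.03]}, {"trans": [0.832, -0.31, 0.03]}, {"trans": [0.832, -0.31, 0.03]}, {"trans": [0.832, -0.31, 0.03]}, {}]' > mv.in && python3 -m inch mv.in; python3 -c "
from h import *
go([.453,.334,.067],-8)"
```

```text
clock: 3.85
eef_pos: [0.4574, 0.3393, 0.1993]
ee_rot: [-2.372, -2.059, -0.001]
contact_force: [0.7, -0.6, 0.2]
opening: 1.002
gripper_force: 0.0
t 3.85 tcp [0.4574 0.3393 0.1993] yaw_y -8.09 tool d [-0.0059 -0.0036  0.1323] rz -0.0016 tilt [ 0.0001  0.0007 -1.    ]
F [ 0.6645 -0.6393  0.224 ] open 1.0015804503159464 0.0
```

To row units: 0.04 m is 0.8, 0.0123 m is 0.246.

```bash
echo '[{"trans": [-0.118, -0.072, 0]}, {"trans": [0, 0, 0.8]}, {"trans": [0, 0, 0.8]}, {"trans": [0, 0, 0.8]}, {"trans": [0, 0, 0.246]}, {}, {}]' > mv.in && python3 -m inch mv.in 0.5; python3 -c "
from h import *
go([.453,.334,.067],-8)"; echo '[{}, {}, {}, {}, {}, {}, {}, {}]' > mv.in && python3 -m inch mv.in 0.0
```

```text
clock: 4.55
eef_pos: [0.4552, 0.3297, 0.0688]
ee_rot: [2.377, 2.053, 0.002]
contact_force: [-0.1, 0.4, -0.7]
opening: 0.512
gripper_force: 0.0
t 4.55 tcp [0.4552 0.3297 0.0688] yaw_y -8.37 tool d [ 0.0039 -0.0028  0.0018] rz -0.0065 tilt [ 0.0014  0.0007 -1.    ]
F [-0.0725  0.4422 -0.6793] open 0.5115501074519555 0.0
clock: 5.35
eef_pos: [0.4544, 0.33, 0.0676]
ee_rot: [2.377, 2.054, 0.0]
contact_force: [-1.8, 0.1, 5.8]
opening: 0.168
gripper_force: 30.0
```

To row units: -0.04 m is -0.8, -0.03 m is -0.6.

```bash
echo '[{"trans": [0, 0, -0.4]}, {"trans": [0, 0, -0.6]}, {"trans": [0, 0, -0.8]}, {"trans": [0, 0, -0.2]}, {}]' > mv.in && python3 -m inch mv.in; python3 -c "
from h import *
go([.6374,.014,.165],-8.3)
p=snapshot('scene');cv2.imwrite('pics/s2.png',cv2.resize(p['pixels'][200:380,150:390],(800,600),interpolation=cv2.INTER_CUBIC))"
```

```text
clock: 5.85
eef_pos: [0.4547, 0.3302, 0.1684]
ee_rot: [2.376, 2.054, 0.004]
contact_force: [-0.2, -0.5, 0.2]
opening: 0.165
gripper_force: 30.0
t 5.85 tcp [0.4547 0.3302 0.1684] yaw_y -8.32 tool d [-0.2864  0.2265  0.0035] rz -0.0004 tilt [ 0.0024  0.0012 -1.    ]
F [-0.2325 -0.5129  0.159 ] open 0.16488076227110196 29.999980330467224
```

View pics/s2.png

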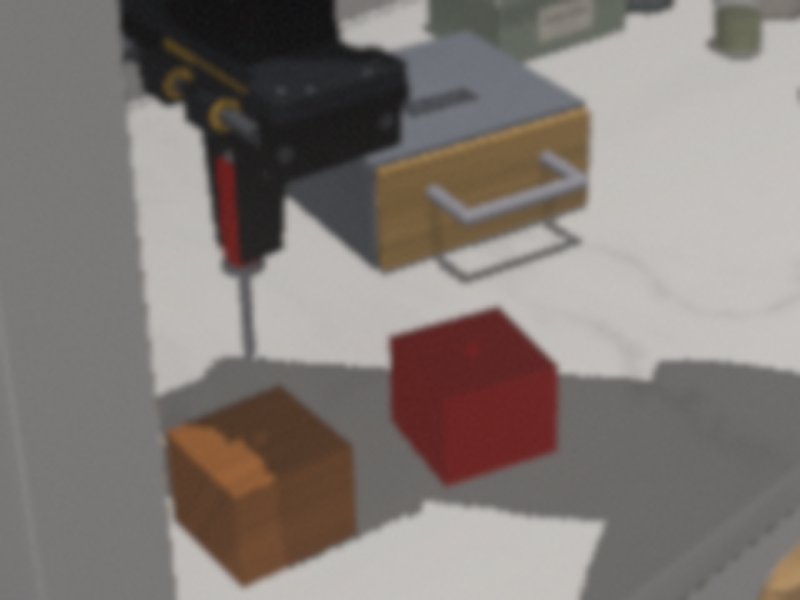

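The pin is held upright, with its tip at crop (250,352). The slot is at crop (442,101), and the stand hole at (260,437). I'll use one camera to measure all three.

```bash
python3 -c "
from h import *
p=snapshot('scene')
f=lambda a,b:(150+a*.3-.35,200+b*.3-.35)
print('tip',at_z(p,f(250,354),.1068));print('slot',at_z(p,f(442,101),.08));print('hole',at_z(p,f(260,437),.058))
for m in mark_of(p,'pin')[:2]:print(m,at_z(p,m['location'],.1068))
for m in mark_of(p,'slot')[:1]:print(m,at_z(p,m['location'],.08))
q=snapshot('top')
for m in mark_of(q,'slot')[:1]:print(m,at_z(q,m['location'],.08))
"
```

```text
tip [0.4555 0.3329 0.1068]
slot [0.6356 0.0154 0.08  ]
hole [0.4516 0.3334 0.058 ]
{'location': [224.8, 305.5], 'conf': 0.55} [0.4561 0.332  0.1068]
{'location': [280.6, 224.9], 'conf': 0.68} [ 0.6579 -0.0015  0.08  ]
{'location': [307.8, 210.6], 'conf': 0.75} [0.6383 0.0119 0.08  ]
```

To row units: -0.0358 m is -0.716, 0.0283 m is 0.566.

```bash
echo '[{"trans": [-0.716, 0.566, 0]}, {"trans": [-0.716, 0.566, 0]}, {"trans": [-0.716, 0.566, 0]}, {"trans": [-0.716, 0.566, 0]}, {"trans": [-0.716, 0.566, 0]}, {"trans": [-0.716, 0.566, 0]}, {"trans": [-0.716, 0.566, 0]}, {"trans": [-0.716, 0.566, 0]}, {}, {}]' > mv.in && python3 -m inch mv.in; python3 -c "
from h import *
go([.6374,.014,.165],-8.3)"
```

```text
clock: 7.15
eef_pos: [0.6366, 0.013, 0.1661]
ee_rot: [-2.378, -2.051, 0.002]
contact_force: [-1.0, 1.1, -1.0]
opening: 0.169
gripper_force: 30.0
t 7.15 tcp [0.6366 0.013  0.1661] yaw_y -8.43 tool d [0.0011 0.0006 0.0011] rz -0.0023 tilt [-0.0019  0.0002 -1.    ]
F [-1.0056  1.1208 -0.9663] open 0.1693274955902054 29.999905228614807
```

To row units: 0.016 m is 0.32.

```bash
echo '[{"trans": [0, 0, 0.32]}, {}, {}]' > mv.in && python3 -m inch mv.in; python3 -c "
from h import *
go([.6365,.0135,.148],-8.3)
p=snapshot('scene');cv2.imwrite('pics/s3.png',cv2.resize(p['pixels'][180:270,230:350],(800,600),interpolation=cv2.INTER_CUBIC))"
```

```text
clock: 7.45
eef_pos: [0.6364, 0.0149, 0.1512]
ee_rot: [-2.375, -2.055, 0.001]
contact_force: [-0.3, 0.6, -0.4]
opening: 0.168
gripper_force: 30.0
t 7.45 tcp [0.6364 0.0149 0.1512] yaw_y -8.25 tool d [-0.0013  0.0003  0.0032] rz 0.0008 tilt [-0.001   0.0001 -1.    ]
F [-0.3167  0.6177 -0.3579] open 0.16833471360117208 29.999795258045197
```

View pics/s3.png

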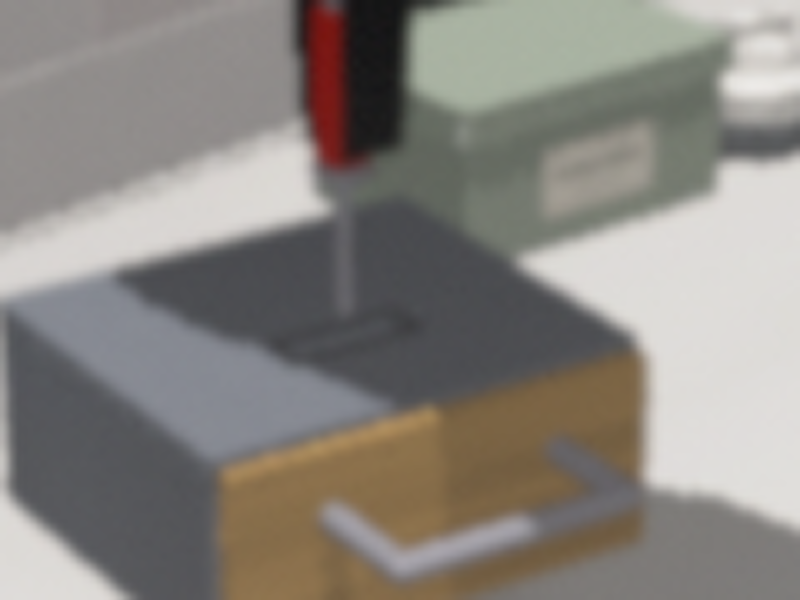

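Tip at crop (347,315), about 9 mm above the top, which projects onto the slot centre at (345,334). I descend gently.

To row units: 0.004 m is 0.08, 0.003 m is 0.06.

```bash
echo '[{"trans": [0, 0, 0.08]}, {"trans": [0, 0, 0.06]}, {"trans": [0, 0, 0.02]}, {"trans": [0, 0, 0.02]}, {}]' > mv.in && python3 -m inch mv.in; echo '[{"trans": [0, 0, 0.02]}, {}]' > mv.in && python3 -m inch mv.in;echo '[{"trans": [0, 0, 0.02]}, {}]' > mv.in && python3 -m inch mv.in
```

```text
clock: 8.0
eef_pos: [0.6368, 0.0138, 0.1422]
ee_rot: [-2.377, -2.054, 0.0]
contact_force: [0.4, -0.5, -0.9]
opening: 0.165
gripper_force: 30.0
clock: 8.2
eef_pos: [0.6369, 0.0137, 0.1412]
ee_rot: [2.377, 2.054, -0.0]
contact_force: [-0.4, -0.2, 0.2]
opening: 0.171
gripper_force: 30.0
clock: 8.4
eef_pos: [0.6368, 0.0138, 0.1402]
ee_rot: [2.377, 2.054, -0.0]
contact_force: [0.8, 0.3, -0.4]
opening: 0.168
gripper_force: 30.0
```

To row units: 0.001 m is 0.02.

```bash
echo '[{"trans": [0, 0, 0.02]}, {"trans": [0, 0, 0.02]}, {"trans": [0, 0, 0.02]}, {}]' > mv.in && python3 -m inch mv.in; echo '[{"trans": [0, 0, 0.04]}, {"trans": [0, 0, 0.04]}, {"trans": [0, 0, 0.04]}, {"trans": [0, 0, 0.04]}, {"trans": [0, 0, 0.04]}, {}]' > mv.in && python3 -m inch mv.in;echo '[{"trans": [0, 0, 0.02]}, {"trans": [0, 0, 0.02]}, {}]' > mv.in && python3 -m inch mv.in
```

```text
clock: 8.8
eef_pos: [0.6368, 0.0138, 0.1371]
ee_rot: [-2.377, -2.054, 0.0]
contact_force: [-0.2, -0.6, -0.4]
opening: 0.169
gripper_force: 30.0
clock: 9.4
eef_pos: [0.6367, 0.0138, 0.127]
ee_rot: [-2.377, -2.054, 0.001]
contact_force: [0.2, 0.1, -1.0]
opening: 0.165
gripper_force: 30.0
clock: 9.7
eef_pos: [0.6368, 0.0138, 0.1252]
ee_rot: [-2.377, -2.054, 0.0]
contact_force: [0.5, -0.2, -1.3]
opening: 0.166
gripper_force: 30.0
```

To row units: 0.001 m is 0.02.

```bash
for i in 1 2; do :; done; echo '[{"trans": [0, 0, 0.02]}, {}]' > mv.in && python3 -m inch mv.in | egrep 'eef|contact'; echo '[{"trans": [0, 0, 0.014]}, {}]' > mv.in && python3 -m inch mv.in| egrep 'eef|contact'; echo '[{"trans": [0, 0, 0.014]}, {}]' > mv.in && python3 -m inch mv.in| egrep 'eef|contact'
```

```text
eef_pos: [0.6368, 0.0138, 0.1242]
contact_force: [-0.3, 0.1, -0.7]
eef_pos: [0.6369, 0.0138, 0.1236]
contact_force: [0.2, -0.0, -0.0]
eef_pos: [0.637, 0.0138, 0.1233]
contact_force: [-1.4, -0.7, 4.7]
```

Contact at the expected floor level, so the pin is on the rigid floor and not over the gap. I back off and probe 10 mm to the left.

To row units: 0.005 m is 0.1, -0.0024 m is -0.048.

```bash
echo '[{"trans": [0, 0, -0.048]}, {"trans": [0.1, 0.008, 0]}, {"trans": [0.1, 0.008, 0]}, {}, {"trans": [0, 0, 0.02]}, {}]' > mv.in && python3 -m inch mv.in | egrep 'eef|contact'; echo '[{"trans": [0, 0, 0.014]}, {}]' > mv.in && python3 -m inch mv.in| egrep 'eef|contact'; echo '[{"trans": [0, 0, 0.014]}, {}]' > mv.in && python3 -m inch mv.in| egrep 'eef|contact'
```

```text
eef_pos: [0.639, 0.0236, 0.1241]
contact_force: [-0.4, -0.5, -0.6]
eef_pos: [0.6391, 0.0234, 0.1236]
contact_force: [0.3, -0.6, 0.5]
eef_pos: [0.6392, 0.0235, 0.1233]
contact_force: [-1.4, -0.6, 4.1]
```

Floor here too, so I try 10 mm to the right of the start.

To row units: -0.005 m is -0.1, -0.0024 m is -0.048.

```bash
echo '[{"trans": [0, 0, -0.048]}, {"trans": [-0.1, -0.008, 0]}, {"trans": [-0.1, -0.008, 0]}, {"trans": [-0.1, -0.008, 0]}, {"trans": [-0.1, -0.008, 0]}, {}, {"trans": [0, 0, 0.02]}, {}]' > mv.in && python3 -m inch mv.in | egrep 'eef|contact'; echo '[{"trans": [0, 0, 0.014]}, {}]' > mv.in && python3 -m inch mv.in| egrep 'eef|contact'; echo '[{"trans": [0, 0, 0.014]}, {}]' > mv.in && python3 -m inch mv.in| egrep 'eef|contact'
```

```text
eef_pos: [0.6346, 0.0041, 0.1241]
contact_force: [0.3, 0.6, -0.6]
eef_pos: [0.6346, 0.0042, 0.1235]
contact_force: [-0.0, 0.1, -0.3]
eef_pos: [0.6346, 0.0041, 0.1228]
contact_force: [0.6, -0.3, -1.1]
```

To row units: 0.001 m is 0.02.

```bash
echo '[{"trans": [0, 0, 0.02]}, {}]' > mv.in && python3 -m inch mv.in | egrep 'eef|contact'; echo '[{"trans": [0, 0, 0.02]}, {"trans": [0, 0, 0.02]}, {}]' > mv.in && python3 -m inch mv.in| egrep 'eef|contact'; echo '[{"trans": [0, 0, 0.02]}, {"trans": [0, 0, 0.02]}, {}]' > mv.in && python3 -m inch mv.in| egrep 'eef|contact'
```

```text
eef_pos: [0.6346, 0.004, 0.1218]
contact_force: [-0.7, 0.1, -0.2]
eef_pos: [0.6345, 0.004, 0.1197]
contact_force: [-0.1, 0.6, -0.3]
eef_pos: [0.6348, 0.004, 0.1184]
contact_force: [-1.6, 0.9, 4.9]
```

To row units: 0.001 m is 0.02.

```bash
echo '[{"trans": [0, 0, 0.02]}, {"trans": [0, 0, 0.02]}, {"trans": [0, 0, 0.02]}, {"trans": [0, 0, 0.02]}, {}]' > mv.in && python3 -m inch mv.in | egrep 'eef|contact'; echo '[{"trans": [0, 0, 0.02]}, {"trans": [0, 0, 0.02]}, {}]' > mv.in && python3 -m inch mv.in| egrep 'eef|contact'; echo '[{"trans": [0, 0, 0.01]}, {"trans": [0, 0, 0.01]}, {}, {}]' > mv.in && python3 -m inch mv.in| egrep 'eef|contact|clock'; python3 -c "
from h import *
p=snapshot('scene');cv2.imwrite('pics/s4.png',cv2.resize(p['pixels'][180:300,230:390],(800,600),interpolation=cv2.INTER_CUBIC))"
```

```text
eef_pos: [0.6351, 0.004, 0.1147]
contact_force: [-1.0, -0.1, 7.1]
eef_pos: [0.6352, 0.0039, 0.1127]
contact_force: [-0.6, 0.1, 8.3]
clock: 14.5
eef_pos: [0.6352, 0.0039, 0.1119]
contact_force: [-0.9, -0.3, 8.2]
```

View pics/s4.png

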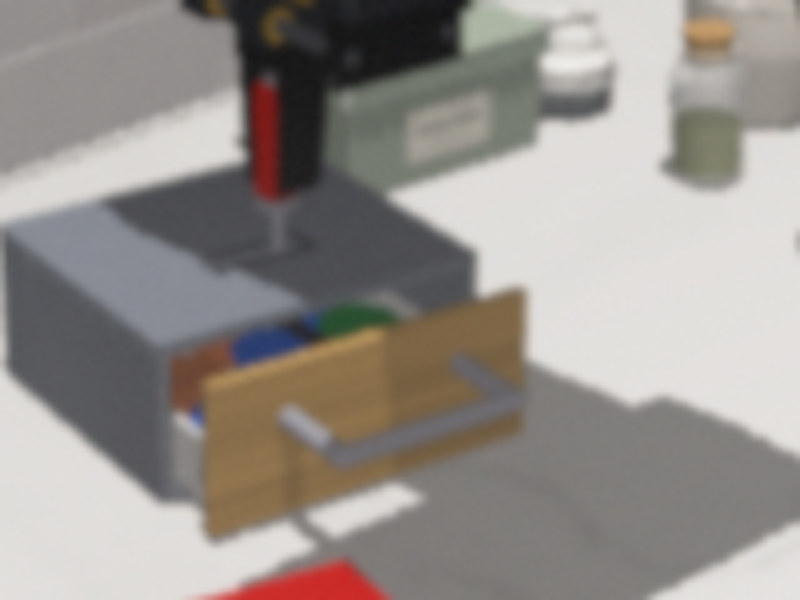

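The drawer has sprung ajar with the pin still in the slot. I withdraw the pin and go back to the stand.

To row units: -0.017 m is -0.34, -0.015 m is -0.3.

```bash
echo '[{"trans": [0, 0, -0.2]}, {"trans": [0, 0, -0.3]}, {"trans": [0, 0, -0.3]}, {"trans": [0, 0, -0.34]}, {}, {}]' > mv.in && python3 -m inch mv.in | egrep 'eef|contact'; python3 -c "
from h import *
go([.4545,.3300,.145],-8.3)"
```

```text
eef_pos: [0.6344, 0.004, 0.1676]
contact_force: [-0.2, 0.1, -0.6]
t 15.15 tcp [0.6344 0.004  0.1676] yaw_y -8.32 tool d [ 0.2965 -0.2252  0.0226] rz -0.0004 tilt [-0.0001 -0.0001 -1.    ]
F [-0.238   0.0634 -0.6113] open 0.1669118563898938 29.999893605709076
```

To row units: 0.037 m is 0.74, -0.0281 m is -0.562.

```bash
echo '[{"trans": [0.74, -0.562, 0]}, {"trans": [0.74, -0.562, 0]}, {"trans": [0.74, -0.562, 0]}, {"trans": [0.74, -0.562, 0]}, {"trans": [0.74, -0.562, 0]}, {"trans": [0.74, -0.562, 0]}, {"trans": [0.74, -0.562, 0]}, {"trans": [0.74, -0.562, 0]}, {}, {}, {}]' > mv.in && python3 -m inch mv.in | egrep 'eef|contact'; python3 -c "
from h import *
go([.4545,.3300,.127],-8.3)"
```

```text
eef_pos: [0.4553, 0.3287, 0.1672]
contact_force: [-0.0, 0.1, -1.4]
t 16.25 tcp [0.4553 0.3287 0.1672] yaw_y -8.35 tool d [ 0.0013 -0.0009  0.0402] rz -0.0009 tilt [-0.0008 -0.0008 -1.    ]
F [-0.0415  0.1039 -1.4192] open 0.16810748746594126 29.99981313943863
```

To row units: 0.02 m is 0.4, 0.0013 m is 0.026.

```bash
echo '[{"trans": [0.026, -0.018, 0.4]}, {"trans": [0, 0, 0.4]}, {}, {}]' > mv.in && python3 -m inch mv.in | egrep 'eef|contact'; python3 -c "
from h import *
go([.4545,.3300,.122],-8.3)"
```

```text
eef_pos: [0.455, 0.33, 0.128]
contact_force: [-0.8, -0.2, -0.9]
t 16.65 tcp [0.455 0.33  0.128] yaw_y -8.42 tool d [-0.     -0.0005  0.006 ] rz -0.0021 tilt [-0.0006 -0.0005 -1.    ]
F [-0.8053 -0.2062 -0.8901] open 0.1674732536748929 29.999848902225494
```

To row units: 0.003 m is 0.06, -0.0005 m is -0.01.

```bash
echo '[{"trans": [0, -0.01, 0.06]}, {"trans": [0, 0, 0.06]}, {"trans": [0, 0, 0.06]}, {"trans": [0, 0, 0.06]}, {}]' > mv.in && python3 -m inch mv.in | egrep 'eef|contact'; echo '[{"trans": [0, 0, 0.1]}, {"trans": [0, 0, 0.1]}, {"trans": [0, 0, 0.1]}, {"trans": [0, 0, 0.1]}, {"trans": [0, 0, 0.1]}, {"trans": [0, 0, 0.1]}, {"trans": [0, 0, 0.1]}, {"trans": [0, 0, 0.1]}, {"trans": [0, 0, 0.1]}, {}]' > mv.in && python3 -m inch mv.in | egrep 'eef|contact'
```

```text
eef_pos: [0.4537, 0.3309, 0.1156]
contact_force: [0.8, 0.4, -1.2]
eef_pos: [0.4536, 0.3308, 0.0702]
contact_force: [0.0, 0.3, -0.5]
```

To row units: 0.001 m is 0.02, 0.0005 m is 0.01.

```bash
echo '[{"trans": [0, 0, 0.02]}, {"trans": [0, 0, 0.02]}, {"trans": [0, 0, 0.01]}, {"trans": [0, 0, 0.006]}, {}]' > mv.in && python3 -m inch mv.in | egrep 'eef|contact';  echo '[{}, {}, {}, {}]' > mv.in && python3 -m inch mv.in 0.5; echo '[{"trans": [0, 0, -0.4]}, {"trans": [0, 0, -0.6]}, {"trans": [0, 0, -1]}, {"trans": [0, 0, -0.6]}, {}]' > mv.in && python3 -m inch mv.in 0.42; python3 -c "
from h import *
p=snapshot('scene');cv2.imwrite('pics/s5.png',cv2.resize(p['pixels'][220:380,190:403],(800,600),interpolation=cv2.INTER_CUBIC))
go([.51,.045,.033],-12.8)
q=snapshot('top');C=cloud(q);z=C[...,2];im=q['pixels'];cv2.imwrite('pics/t5.png',cv2.resize(im[160:310,160:360],(800,600),interpolation=cv2.INTER_CUBIC))
for n,r in (('top',q),('scene',p)):
  for m in mark_of(r,'drawer_handle')[:1]: print(n,m,at_z(r,m['location'],.052))
"
```

```text
eef_pos: [0.4539, 0.3309, 0.0682]
contact_force: [0.8, -0.4, -0.8]
clock: 19.05
eef_pos: [0.4539, 0.3309, 0.0682]
ee_rot: [2.377, 2.054, 0.0]
contact_force: [1.2, 0.9, -0.8]
opening: 0.449
gripper_force: 0.0
clock: 19.55
eef_pos: [0.4551, 0.3317, 0.2023]
ee_rot: [2.376, 2.053, 0.011]
contact_force: [0.2, 0.1, -0.1]
opening: 0.421
gripper_force: 0.0
t 19.6 tcp [0.4544 0.3312 0.1999] yaw_y -8.32 tool d [-0.2755  0.096   0.1666] rz 0.0781 tilt [ 0.0034  0.0018 -1.    ]
F [-0.0996  0.2656 -0.6976] open 0.4162724991596766 0.0
top {'location': [295.1, 265.3], 'conf': 0.97} [0.5032 0.0451 0.052 ]
scene {'location': [319.3, 267.3], 'conf': 0.93} [0.4915 0.0504 0.052 ]
```

View pics/s5.png

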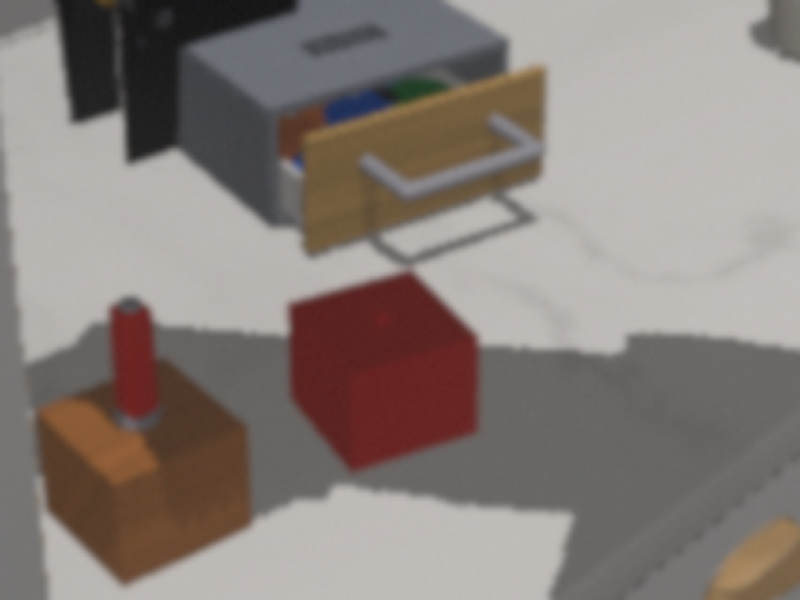

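View pics/t5.png

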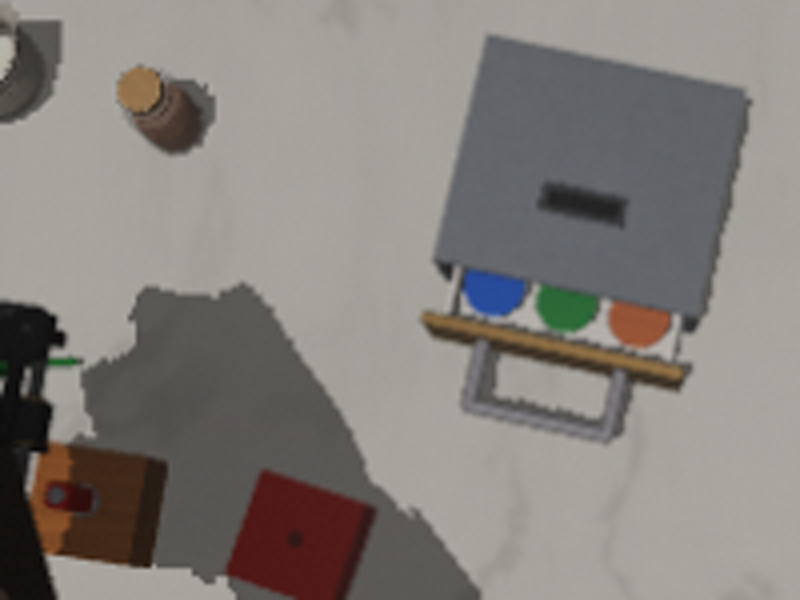

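The pin is seated in its stand with the collar on the block. The bar mid is at top pixel (294.5,265) and scene pixel (316,265.5).

```bash
python3 -c "
from h import *
q=snapshot('top');p=snapshot('scene')
print(at_z(q,(294.4,264.9),.055),at_z(p,(315.8,265.2),.053))
C=cloud(q);z=C[...,2];w=C[255:275,270:320];im=q['pixels'][255:275,270:320].astype(int)
k=(abs(w[...,2]-.055)<.008);P=w[k][:,:2];print(k.sum(),P.mean(0),cv2.minAreaRect((P*1000).astype(np.float32)))
xb=(P-[.6568,.0142])@np.array([.975,-.222]);yb=(P-[.6568,.0142])@np.array([.222,.975]);m=abs(yb)<30e-3;print('bar x in box',np.percentile(xb[m],[5,50,95]),yb.min(),yb.max())
"
```

```text
[0.5039 0.0467 0.055 ] [0.5017 0.05   0.053 ]
215 [0.5095 0.0411] ((510.9580078125, 44.123104095458984), (36.467811584472656, 104.19746398925781), 0.07658958435058594)
bar x in box [-0.1593 -0.155  -0.1502] -0.049910969305136915 0.05066312365044419
```

The rows are not in the units I measure in: shifts go in shares of 50 mm and turns go in shares of pi rad. I convert before sending: -0.0346 m is -0.692, 0.007 m is 0.14, 0.078 rad / 3.1416 = 0.0248.

```bash
python3 -c "
from h import *
go([.5045,.0485,.14],-12.8)"; echo '[{"r": [0, 0, 0.0248]}, {"trans": [-0.692, 0.03, 0.14]}, {"trans": [-0.692, 0.03, 0.14]}, {"trans": [-0.692, 0.03, 0.14]}, {"trans": [-0.692, 0.03, 0.14]}, {"trans": [-0.692, 0.03, 0.14]}, {"trans": [-0.692, 0.03, 0.14]}, {"trans": [-0.692, 0.03, 0.14]}, {"trans": [-0.692, 0.03, 0.14]}, {}, {}]' > mv.in && python3 -m inch mv.in; python3 -c "
from h import *
go([.5045,.0485,.033],-12.8)"
```

```text
t 19.85 tcp [0.4535 0.3307 0.1968] yaw_y -8.32 tool d [-0.2717  0.0914  0.057 ] rz 0.0781 tilt [-0.0019 -0.0012 -1.    ]
F [-0.7952  0.5862 -0.0868] open 0.41953165321793706 0.0
clock: 20.95
eef_pos: [0.4042, 0.0579, 0.1417]
ee_rot: [-2.457, -1.957, 0.001]
contact_force: [1.0, -0.2, 0.2]
opening: 0.423
gripper_force: 0.0
t 20.95 tcp [0.4042 0.0579 0.1417] yaw_y -12.91 tool d [0.0132 0.1    0.1085] rz -0.002 tilt [-0.0012  0.     -1.    ]
F [ 0.9668 -0.2126  0.1608] open 0.4229697436585744 0.0
```

To row units: 0.0333 m is 0.666, 0.0044 m is 0.088.

```bash
echo '[{"trans": [0.088, 0.666, 0]}, {"trans": [0.088, 0.666, 0]}, {"trans": [0.088, 0.666, 0]}, {}, {}, {}]' > mv.in && python3 -m inch mv.in | egrep 'eef|contact'; python3 -c "
from h import *
go([.5045,.0485,.033],-12.8)"
```

```text
eef_pos: [0.5037, 0.0499, 0.1419]
contact_force: [-0.3, 0.2, -0.2]
t 21.55 tcp [0.5037 0.0499 0.1419] yaw_y -12.73 tool d [-0.0012  0.0012  0.1089] rz 0.0012 tilt [-0.0011 -0.     -1.    ]
F [-0.3389  0.2107 -0.1877] open 0.41862615531479824 0.0
```

To row units: 0.03 m is 0.6, 0.015 m is 0.3.

```bash
echo '[{"trans": [0, 0.02, 0.6]}, {"trans": [0, 0, 0.6]}, {}, {"trans": [0, 0, 0.3]}, {"trans": [0, 0, 0.3]}, {"trans": [0, 0, 0.2]}, {"trans": [0, 0, 0.16]}, {}]' > mv.in && python3 -m inch mv.in | egrep 'eef|contact'; echo '[{}, {}, {}, {}, {}, {}]' > mv.in && python3 -m inch mv.in 0.0
```

```text
eef_pos: [0.5053, 0.0489, 0.034]
contact_force: [0.1, 1.4, 0.2]
clock: 22.95
eef_pos: [0.5057, 0.0488, 0.0343]
ee_rot: [2.455, 1.96, 0.0]
contact_force: [-1.3, -0.4, 4.2]
opening: 0.097
gripper_force: 30.0
```

To row units: -0.01 m is -0.2, -0.008 m is -0.16.

```bash
echo '[{"trans": [0, -0.08, 0]}, {"trans": [0, -0.16, 0]}, {"trans": [0, -0.2, 0]}, {"trans": [0, -0.2, 0]}, {"trans": [0, -0.2, 0]}, {"trans": [0, -0.16, 0]}, {"trans": [0, -0.08, 0]}, {}, {}]' > mv.in && python3 -m inch mv.in | egrep 'eef|contact'; echo '[{"trans": [0, -0.02, 0]}, {"trans": [0, -0.02, 0]}, {}]' > mv.in && python3 -m inch mv.in | egrep 'eef|contact'; echo '[{"trans": [0, -0.02, 0]}, {"trans": [0, -0.02, 0]}, {}]' > mv.in && python3 -m inch mv.in | egrep 'eef|contact'
```

```text
eef_pos: [0.4583, 0.0598, 0.0344]
contact_force: [24.5, -14.2, -15.0]
eef_pos: [0.4583, 0.0599, 0.0345]
contact_force: [30.6, -17.8, -22.0]
eef_pos: [0.4584, 0.06, 0.0346]
contact_force: [39.0, -23.3, -28.5]
```

Firm stop after 48.6 mm of travel. I relax the pull, release, lift and check it in a picture.

To row units: 0.003 m is 0.06, 0.0015 m is 0.03.

```bash
echo '[{"trans": [0, 0.06, 0]}, {"trans": [0, 0.03, 0]}, {}]' > mv.in && python3 -m inch mv.in | egrep 'eef|contact'; echo '[{}, {}, {}, {}]' > mv.in && python3 -m inch mv.in 0.42 | egrep 'eef|contact|open'; python3 -c "
from h import *
q=snapshot('top');p=snapshot('scene');cv2.imwrite('pics/s6.png',cv2.resize(p['pixels'][200:380,160:400],(800,600),interpolation=cv2.INTER_CUBIC))
C=cloud(q);w=C[180:330,230:360].reshape(-1,3);cc=[.6568,.0142]
xb=(w[:,:2]-cc)@np.array([.975,-.222]);yb=(w[:,:2]-cc)@np.array([.222,.975])
for y0 in(-.07,.07):
  m=(abs(yb-y0)<.012)&(abs(w[:,2]-.075)<.009)&(xb<-.09);print('front plate x',np.percentile(xb[m],[5,50,95]),m.sum())
"
```

```text
eef_pos: [0.4583, 0.0598, 0.0344]
contact_force: [22.2, -11.4, -12.3]
eef_pos: [0.4523, 0.0609, 0.0339]
contact_force: [0.3, 0.2, -0.1]
opening: 0.374
front plate x [-0.1607 -0.1571 -0.1534] 34
front plate x [-0.1547 -0.1536 -0.1525] 4
```

View pics/s6.png

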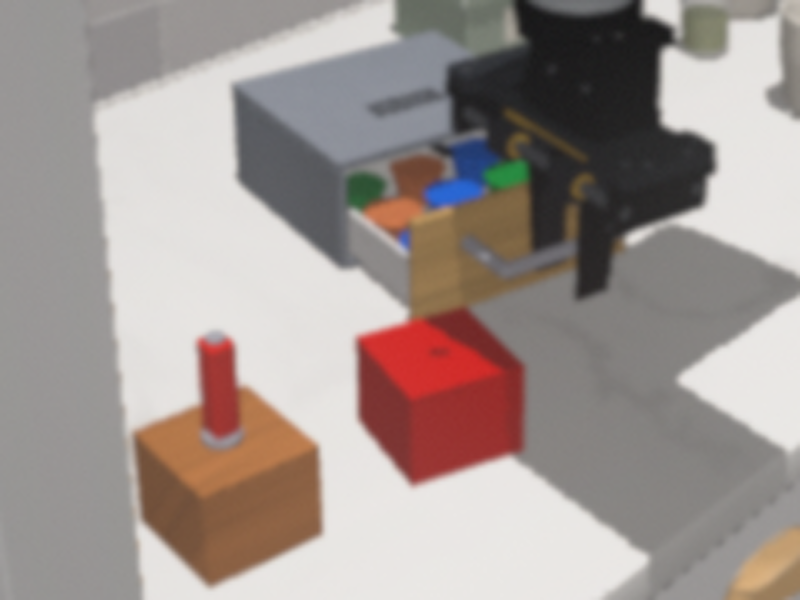

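To row units: -0.04 m is -0.8, -0.03 m is -0.6.

```bash
echo '[{"trans": [0, 0, -0.4]}, {"trans": [0, 0, -0.6]}, {"trans": [0, 0, -0.8]}, {"trans": [0, 0, -0.8]}, {"trans": [0, 0, -0.8]}, {}, {"trans": [-0.8, 0, 0]}, {"trans": [-0.8, 0, 0]}, {"trans": [-0.8, 0, 0]}, {"trans": [-0.8, 0, 0]}, {}, {}, {}]' > mv.in && python3 -m inch mv.in | egrep 'clock|eef|contact'; python3 -c "
from h import *
q=snapshot('top');cv2.imwrite('pics/t6.png',q['pixels'])
C=cloud(q);w=C[180:330,230:360].reshape(-1,3);cc=[.6568,.0142]
xb=(w[:,:2]-cc)@np.array([.975,-.222]);yb=(w[:,:2]-cc)@np.array([.222,.975])
m=(abs(yb)<.075)&(abs(w[:,2]-.077)<.007)&(xb<-.09);print('front plate x',np.percentile(xb[m],[5,50,95]),m.sum())
m=(abs(yb)<.03)&(abs(w[:,2]-.055)<.008)&(xb<-.18);print('bar x',np.percentile(xb[m],[5,50,95]),m.sum())
"
```

```text
clock: 26.55
eef_pos: [0.4178, -0.0946, 0.2037]
contact_force: [-0.8, 0.5, 0.5]
front plate x [-0.1606 -0.157  -0.1532] 206
bar x [-0.2074 -0.203  -0.1984] 95
```

View pics/t6.png

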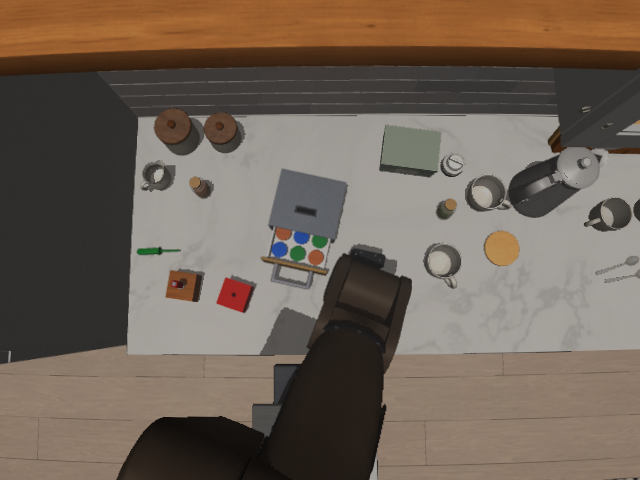

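The green look-alike seems to have shifted slightly, so I check that nothing is still moving.

```bash
echo '[{}, {}, {}, {}, {}, {}, {}, {}, {}, {}]' > mv.in && python3 -m inch mv.in | egrep 'clock|contact'; python3 -c "
from h import *
q=snapshot('top');ims=[cv2.imread('pics/top1.png'),cv2.imread('pics/t6.png'),q['pixels']]
for im in ims:
  im=im.astype(int);w=im[235:265,130:200];m=(w[...,1]>w[...,2]+25)&(w[...,1]>w[...,0]+25);v,u=np.nonzero(m);print('green',u.min()+130,u.max()+130,v.mean()+235,m.sum())
a=ims[0].astype(int)
d0=np.array([abs(ims[0].astype(int)-ims[2]).max(2)])[0]>60
print('jar/mug changes',d0[180:222,430:465].sum(),d0[240:292,422:465].sum(),d0[172:202,185:215].sum())
b,g,r=[a[...,i] for i in range(3)]
cc=np.array([.6568,.0142])
# bar closed, same colour method on both pictures along box centre line
for n,im in(('closed',ims[0]),('now',ims[2])):
  print(n,[ (x,int(im[int(round(v)),int(round(u))].sum())) for x in range(110,215,3) for u,v in [cv2.projectPoints(np.array([[(lambda X:(X*[1,-1,-1]))(rot(q).T@(np.array([cc[0]-.975*x/1000,cc[1]+.222*x/1000,.055])-q['position']))]]),np.zeros(3),np.zeros(3),np.array(q['K']),np.array(q['D']))[0][0,0]]])
"
```

```text
clock: 27.6
contact_force: [-0.3, 0.3, -0.0]
green 144 184 249.9878787878788 165
green 137 178 250.74193548387098 155
green 137 178 250.74522292993632 157
jar/mug changes 0 145 0
closed [(110, 457), (113, 462), (116, 373), (119, 235), (122, 355), (125, 383), (128, 325), (131, 402), (134, 474), (137, 476), (140, 478), (143, 485), (146, 484), (149, 482), (152, 485), (155, 484), (158, 482), (161, 483), (164, 485), (167, 485), (170, 486), (173, 488), (176, 489), (179, 486), (182, 487), (185, 486), (188, 485), (191, 478), (194, 474), (197, 476), (200, 470), (203, 461), (206, 459), (209, 461), (212, 455)]
now [(110, 194), (113, 192), (116, 196), (119, 197), (122, 195), (125, 198), (128, 197), (131, 198), (134, 201), (137, 203), (140, 203), (143, 225), (146, 260), (149, 268), (152, 267), (155, 287), (158, 301), (161, 147), (164, 285), (167, 427), (170, 472), (173, 471), (176, 475), (179, 474), (182, 472), (185, 468), (188, 473), (191, 371), (194, 250), (197, 250), (200, 266), (203, 361), (206, 346), (209, 356), (212, 418)]
```

```bash
python3 -c "
from plant import robot
print(robot.close_job())"
```

```text
the job is handed in; nothing more can be done
None
```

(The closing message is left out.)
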